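# Draw the breakfast board from under the bowl and set an egg on it

## Task

Draw the wooden breakfast board out from under the bowl, between the tin and the jug, until no part of it is under the bowl any more: without lifting or toppling the bowl and the colander in it, which are to be left standing upright on the table behind the tin and jug, and with tin and jug left standing where they are. Then take the brown egg from the egg tray and set it gently, blunt end down, in the egg hollow of the board (no hard squeeze, no dropping it in), leaving the board flat on the table and the white egg where it is.

Things in the scene. Friction and masses are not known exactly. Their poses are not given: they have to be found in the camera images.
- board: loose flat wooden breakfast board, 285 long (its x) x 125 wide (its y) x 10 mm thick, 0.24 kg, lying on the table. Origin: centre of its underside. At its -x end is a grip slot, towards its +x end an egg hollow; at the start the +x end lies under the bowl and the -x end sticks out between the tin and the jug. Draw it along its own -x
- board_slot (a point): centre of the board's grip slot, at its upper face (10 mm above the underside), 102.5 mm from the board's origin along -x. The slot goes right through: 37 mm along the board's x, 81 mm along its y; 21 mm of wood lie between it and the board's -x end. Shut fingers fit in and can hook it
- board_hollow (a point): centre of the mouth of the egg hollow, at the board's upper face, 52.5 mm from the board's origin along +x: a round hole of 31 mm right through the board, hidden under the bowl at the start. An egg seated in it has its blunt end 8 mm below the mouth and its centre 21 mm above the mouth
- bowl: loose smooth white enamel bowl with a blue rim, 0.26 kg, 66 mm high, 211 mm across the rim, flat base 140 mm across; origin: centre of its underside, z up. It stands on the board at the start (no fixing, only friction), with 10 to 45 mm to go before its rim meets the tin and the jug; it rides along on the board that far, is then held back by them while the board slides out, and settles 10 mm down onto the table
- colander: loose yellow plastic colander, 0.12 kg, 198 mm across its rim, 240 mm across its two loop handles, 86 mm high, base 100 mm across, standing in the bowl, handles on its x axis, about along the board (its underside 4 mm above the bowl's); origin: centre of its underside, z up
- tin: loose closed tin of beans, green and yellow label, 99 mm across, 119 mm high, 0.9 kg, beside the board on its +y side, about 15 mm from it; origin: centre of its underside
- jug: loose glass measuring jug, 104 mm across, 150 mm high, 0.85 kg, beside the board on its -y side, about 15 mm from it; its handle points away from the board and reaches 94 mm from its axis; origin: centre of its underside
- egg_tray: loose blue-glazed porcelain egg tray, 150 (its x) x 104 (its y) x 25 mm high, 0.7 kg, with six dimples of 31 mm in three rows: 48 mm apart along x and 48 mm apart along y; origin: centre of its underside. The two eggs stand in dimples at opposite corners, the others are empty
- brown_egg_center (a point): centre (half-way up) of the brown hen's egg: 57 mm tall, 44 mm at its widest (2.5 mm below the centre), 62 g, standing upright, blunt end down (its z up), its centre 21 mm above the tray's top face. Fragile: grip it lightly at its middle
- white_egg_center (a point): centre of the white egg, the same size, standing in the opposite corner dimple of the tray
Not all that is in view belongs to the job. What is meant by the bowl is not orange, and is the smaller of those in its own colour.

How it is judged:
On the way:
1. the board is right out from under the bowl, and the bowl stands upright on the table with the colander in it (x of bowl in the frame of board above 0.238 m and height (world z) of bowl below 0.004 m and angle between bowl's own z axis and vertical below 0.06 rad and angle between colander's own z axis and vertical below 0.2 rad), for 0.3 s.
At the end, for the whole second after the job is handed in: board flat and still, its centre over 238 mm from the bowl's along its length; bowl upright on the table within 80 mm of its start, colander upright in it; tin and jug within 30, white egg within 20 mm of their starts; brown egg in the hollow (within 8 mm), blunt end down, upright to 0.35 rad (all of step 1 and distance of bowl from where it was at the start of the episode below 0.08 m and horizontal distance between colander and bowl below 0.03 m and angle between each of tin, jug's own z axis and vertical below 0.1 rad and distance of each of tin, jug from where it was at the start of the episode below 0.03 m and angle between board's own z axis and vertical below 0.04 rad and height (world z) of board below 0.004 m and linear speed of board below 0.01 m/s and horizontal distance between brown_egg_center and board_hollow below 0.008 m and z of brown_egg_center in the frame of board_hollow below 0.025 m and angle between brown_egg_center's own z axis and vertical below 0.35 rad and distance of white_egg_center from where it was at the start of the episode below 0.02 m); the robot touches nothing.
It fails at once if the bowl or the colander is lifted, or tipped over (bowl by more than 0.35 rad, colander 0.5) (height (world z) of bowl above 0.035 m or angle between bowl's own z axis and vertical above 0.35 rad or angle between colander's own z axis and vertical above 0.5 rad or height (world z) of colander above 0.06 m).
It fails at once if the tin or the jug is knocked over (angle between any of tin, jug's own z axis and vertical above 0.4 rad).
It fails at once if the brown egg is squeezed by the fingers with over 90 N (both pads together) (contact force between the fingers and brown_egg above 90 N).
It fails at once if the brown egg is pressed on the board with over 15 N (contact force between brown_egg and board above 15 N).
It fails at once if the brown egg comes down into the hollow faster than 0.45 m/s, as when dropped from over 10 mm (distance between brown_egg_center and board_hollow below 0.045 m and linear speed of brown_egg above 0.45 m/s).
It also fails if it takes over 64 s, if anything falls off the work surface, if the arm or the gripper's body presses on something with over 40 N, if the wrist force passes 120 N, or if a joint passes its speed limit or range.

## Robot

A 6-joint arm with a two-finger parallel gripper is mounted at the origin on the work surface. World frame = base frame: x ahead of the robot, y to its left, z up, the work surface at z = 0. Lengths are in m, angles in rad, forces in N, time in s.
With the tool pointing down it reaches from about 0.35 to 0.775 m from the base axis. Payload 7.3 kg.
Tool frame: the origin (TCP) lies midway between the tips of the shut fingers; the grasp point (between the pads) lies grasp_offset behind it (grasp_offset is the distance from the TCP to the grasp point, in m); z points along the fingers, y is the line along which they close (so a half turn about z gives the same grasp; the last joint's range is limited). The gripper opens to 92 mm and grips with 3 to 60 N. Pads are 19 mm wide; open, the fingers measure 130 mm over their backs; the gripper's body (75 mm by 190 mm) begins 47 mm behind the grasp point.
Start: joints at [-1.463, 0.342, 1.524, -0, 1.275, -0.146], TCP at [0.132, -0.508, 0.227] pointing down, gripper open.
Joint ranges: [-2.53, 2.53], [-0.77, 2.02], [0.04, 2.7], [-1, 4.14], [0.28, 2.66], [-3.11, 3.11]. Speed limits (rad/s): [2.57, 2.57, 3.14, 3.14, 3.14, 3.14].

## Interface

Orientations are given as [roll, pitch, yaw] about the fixed x, y, z axes, in that order (R = Rz(yaw) Ry(pitch) Rx(roll)).
In Python, from cell import * gives the robot as it stands.
- The arm moves only by the tool step_arm, never from a script. Its argument "plan" is a list of rows, each a list of 5 numbers: the closure, from -1 (fully open) to 1 (shut), then the shift along the tool's x, y, z in m, then the turn about the tool's z in rad. In form: [[hand, x, y, z, twist], ...]. A call has 1 to 20 rows; each row is the pose to reach, as a shift and turn from the pose commanded when the call began, along the tool's axes at that moment; what a row does not reach only later rows make up. A row lasts 1/8 s, in which the tool goes at most 62.5 mm and 10.7 degrees, less where a joint would pass 70% of its speed; a pose out of reach is approached as far as the arm can. A call with a gripper value outside its range is refused whole. The fingers move at their own pace and stop on an object; "grip_force" is the grip in N (left out, the last holds). Time passes only in rows, so rows that repeat a pose let the fingers close. It gives the time, the measured TCP pose, the force, the opening and the grip force at its end, in the units of the state.
- observe(): the state, without advancing time (a new reading comes with each control period).
- read_camera(name): name is "scene" or "top" or "wrist"; returns a dict with "img" (480x640x3 uint8, red, green, blue), "range_z" (480x640 float32, m along the optical axis (not along the pixel's ray), 0 where there is no reading), "fx", "fy", "cx", "cy" (pixels), "k1" (the pictures are not rectified: a ray, as slopes to the right and down, at radius r is drawn at 1 + k1 r^2 times it, then the intrinsics apply), "R" (3x3) and "t" (3): a world point X has camera coordinates R X + t; the wrist camera has in their place "T_tool_cam" (4x4, takes a point from camera to tool coordinates, whose origin is the TCP and whose axes are the flange's). Camera axes: x right, y down, z forward; pixel columns grow to the right and rows downward; lengths in m; the calibration is good to about 2 mm. A picture is of the moment at which its call begins: read the wrist's pose just before it.
- hand_in(): hands the job in; it is judged then, once.
The state is a dict: "time": time; "qpos": joint angles; "qvel": joint speeds; "joint_efforts": joint torques, N m; "tool_pos": TCP position; "tool_rot": TCP orientation; "contact_force": force on the tool from outside, world axes, zero at the start; "torque": the same for the moment, N m; "opening": finger opening in m; "grip_force": force on a finger pad.
Only numpy, scipy, OpenCV 4.12 (cv2) and the standard library are available. Lean on these libraries where they do the work, as an engineer would, in place of code of your own. Each camera call takes 0.05 s, during which the arm holds its last target. There are 200 camera calls.

## Working session

There is one attempt and no reset: what is moved stays moved. The work goes in short steps, Python scripts to look and compute and a tool call to move; the robot and the scene stay as the last step left them, time stands still between calls to the robot, and variables do not carry over. Pictures are saved under pics/ and viewed, at most 11 in all, crops included, and the job is handed in when it is done.

Besides the shell and the picture viewer there is one more tool, called in YAML: its name, and indented under it one key for each argument. step_arm: Moves the arm, as the interface text tells. Its arguments: {"type":"object","properties":{"plan":{"type":"array","items":{"type":"array","items":{"type":"number"}}},"grip_force":{"type":"number"}},"required":["plan"]}

```bash
mkdir -p pics; cat > h.py <<'E'
from cell import *
import numpy as np, cv2, pickle
from scipy.spatial.transform import Rotation as Ro
def snap(name,f):
    s=observe(); c=dict(read_camera(name)); c['s']=s
    if 'T_tool_cam' in c:
        T=np.eye(4);T[:3,:3]=Ro.from_euler('xyz',s['tool_rot']).as_matrix();T[:3,3]=s['tool_pos']
        W=T@np.array(c['T_tool_cam'])
    else:
        W=np.eye(4);R=np.array(c['R']);W[:3,:3]=R.T;W[:3,3]=-R.T@np.array(c['t'])
    c['W']=W; pickle.dump(c,open(f'pics/{f}.pkl','wb')); cv2.imwrite(f'pics/{f}.png',c['img'][...,::-1]); return c
def load(f): return pickle.load(open(f'pics/{f}.pkl','rb'))
def ray(c,u,v):
    K=np.array([[c['fx'],0,c['cx']],[0,c['fy'],c['cy']],[0,0,1.]])
    p=cv2.undistortPoints(np.array([[[u,v]]],float),K,np.array([c['k1'],0,0,0.]))[0,0]
    return c['W'][:3,:3]@np.array([p[0],p[1],1]), c['W'][:3,3]
def atz(c,u,v,z):
    d,o=ray(c,u,v); return o+d*(z-o[2])/d[2]
def dep(c,u,v):
    d,o=ray(c,u,v); return o+d*c['range_z'][int(v),int(u)]
def crop(f,x0,y0,x1,y1,k,out):
    i=cv2.imread(f'pics/{f}.png')[y0:y1,x0:x1]; cv2.imwrite(f'pics/{out}.png',cv2.resize(i,None,fx=k,fy=k,interpolation=cv2.INTER_CUBIC))
E
python3 - <<'E'
from h import *
a=snap('top','top0'); b=snap('scene','sc0')
print(observe()); print(a['W'],a['fx'],a['k1'])
E
```

```text
{'time': 0.1, 'qpos': array([-1.46302124e+00,  3.42633634e-01,  1.52487943e+00,  1.83042598e-05,
        1.27541671e+00, -1.46015648e-01]), 'qvel': array([ 0.00052316, -0.00147219, -0.00233037,  0.0010814 , -0.00065787,
       -0.00081937]), 'joint_efforts': array([ 1.58278446e-03, -4.32006097e+01, -2.44693118e+01,  7.19959103e-02,
        5.26265160e-02, -4.66694041e-05]), 'tool_pos': array([ 0.13179559, -0.5078281 ,  0.22613922]), 'tool_rot': array([-3.14027230e+00, -2.11866632e-04,  2.53785253e-01]), 'contact_force': array([ 0.95494495, -1.09924751,  0.22324179]), 'torque': array([-0.01430498, -0.02299543,  0.04646499]), 'grip_force': 0.0, 'opening': 0.09190056799058635}
[[ 0.01776822 -0.9984561   0.05262795  0.42450227]
 [-0.99983487 -0.01794407 -0.00287066  0.04055867]
 [ 0.00381059 -0.05256826 -0.99861006  1.39836127]
 [ 0.          0.          0.          1.        ]] 512.6289243990684 -0.11702138684085292
```

View pics/top0.png

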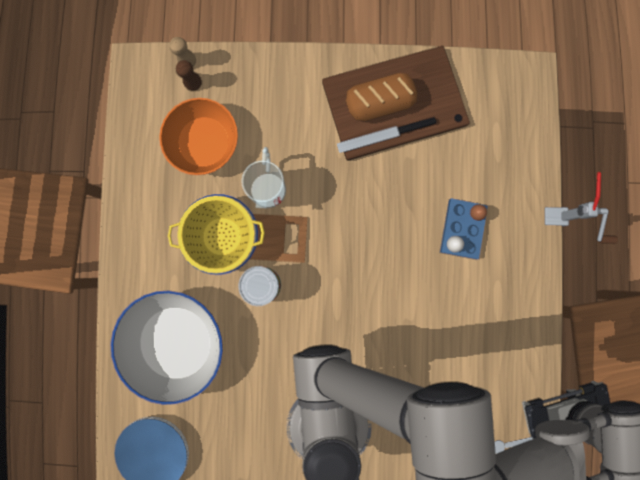

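View pics/sc0.png

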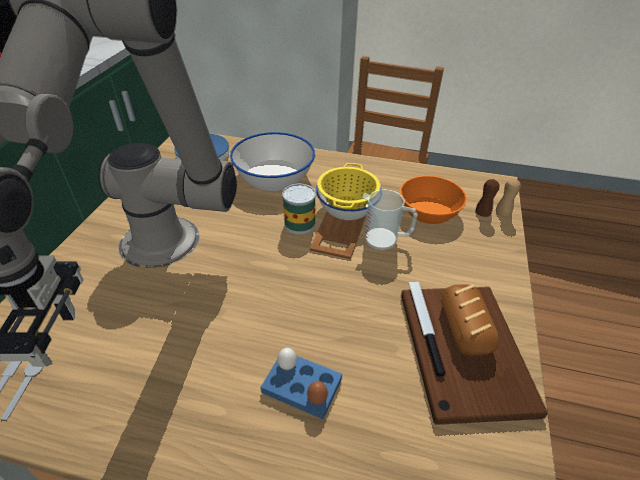

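The bowl with the colander is at top (217,234). Look-alikes are the large white bowl (167,347) and the orange bowl (199,136). For the board, the distractor is the dark cutting board (397,103); the board I want has its slot at about (293,238). The tray is at (465,230), with the brown egg at (479,212) and the white egg at (455,244).

```bash
python3 - <<'E'
from h import *
crop('top0',225,140,345,310,3.5,'c1')
crop('top0',430,190,500,270,7,'c2')
a=cv2.imread('pics/c1.png');b=cv2.imread('pics/c2.png');hh=max(a.shape[0],b.shape[0])
o=np.zeros((hh,a.shape[1],3),np.uint8)
b=cv2.resize(b,None,fx=.77,fy=.77)
cv2.imwrite('pics/cc.png',np.hstack([cv2.copyMakeBorder(x,0,hh-x.shape[0],0,0,cv2.BORDER_CONSTANT) for x in (a,b)]))
print(a.shape,b.shape)
c=load('top0')
for n,u,v,z in [('slot',293,238,.01),('tin',260,286,.119),('jug',264,184,.15),('brown',479,212,.06),('white',456,244,.06),('base',330,380,.0),('coltop',217,234,.09)]:
    print(n,atz(c,u,v,z).round(4),dep(c,u,v).round(4))
E
```

```text
(595, 420, 3) (431, 377, 3)
slot [0.5132 0.1064 0.01  ] [ 0.5139  0.107  -0.002 ]
tin [0.3849 0.1812 0.119 ] [0.3848 0.1814 0.1165]
jug [0.6361 0.174  0.15  ] [0.6605 0.1894 0.0056]
brown [ 0.5883 -0.3881  0.06  ] [ 0.5872 -0.3853  0.0688]
white [ 0.502  -0.3259  0.06  ] [ 0.5011 -0.3214  0.0761]
base [ 0.1293 -0.0009  0.    ] [0.2087 0.0102 0.3763]
coltop [0.5149 0.2982 0.09  ] [0.52   0.3127 0.0166]
```

View pics/cc.png

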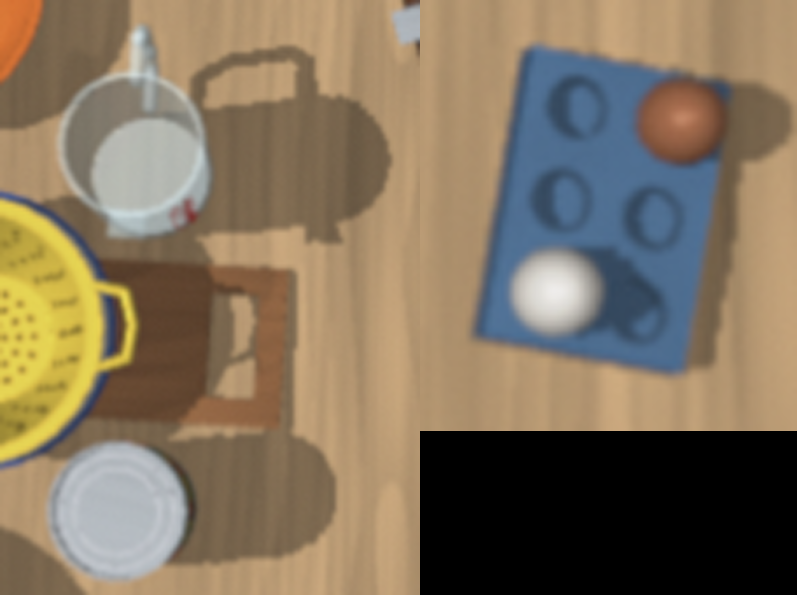

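```bash
python3 - <<'E'
from h import *
c=load('top0'); print('go',grasp_offset)
def p(x,y,z): return atz(c,225+x/3.5-.36,140+y/3.5-.36,z)
def q(x,y,z): k=7*.77; return atz(c,430+(x-420)/k-.4,190+y/k-.4,z)
A,B=p(296,270,.01),p(279,427,.01); print('end',A,B,np.linalg.norm(A-B))
e=(A-B)[:2]/np.linalg.norm((A-B)[:2]); print('yaw of board x',np.degrees(np.arctan2(e[0],-e[1])))
for x,y in [(215,290),(258,293),(247,400),(208,397)]: print('slot',p(x,y,.01))
print('tin',p(119,511,.119),p(50,511,.119),p(189,511,.119)); print('jug',p(133,145,.15),p(60,145,.15),p(207,145,.15))
print('handle',p(136,327,.095),'bowlrim',p(112,327,.075))
print('brown',q(683,121,.046),'white',q(557,291,.046))
for x,y in [(530,46),(730,88),(686,372),(476,335)]: print('tray',q(x,y,.025))
# colander rim in top
hsv=cv2.cvtColor(c['img'],cv2.COLOR_RGB2HSV); m=cv2.inRange(hsv,(22,120,60),(34,255,255)); 
m[:, :160]=0; m[:,280:]=0; ys,xs=np.nonzero(m[150:300]); print(xs.min(),xs.max(),ys.min()+150,ys.max()+150)
print('colander',atz(c,(xs.min()+xs.max())/2,(ys.min()+ys.max())/2+150,.085))
E
```

```text
go 0.0188
end [0.57179961 0.06348814 0.01      ] [0.44960677 0.07434736 0.01      ] 0.12267442133763533
yaw of board x 84.92149248701489
slot [0.55507716 0.1261229  0.01      ]
slot [0.55332689 0.09266063 0.01      ]
slot [0.47005279 0.09951923 0.01      ]
slot [0.47182829 0.12977605 0.01      ]
tin [0.38570243 0.18457186 0.119     ] [0.3847021  0.23393424 0.119     ] [0.38667707 0.13463934 0.119     ]
jug [0.64331348 0.17750207 0.15      ] [0.64255966 0.22904416 0.15      ] [0.64413878 0.12540647 0.15      ]
handle [0.51901365 0.1779426  0.095     ] bowlrim [0.52015273 0.1978624  0.075     ]
brown [ 0.58987005 -0.39093792  0.046     ] white [ 0.50385144 -0.32702889  0.046     ]
tray [ 0.62876949 -0.31877066  0.025     ]
tray [ 0.60984566 -0.42217059  0.025     ]
tray [ 0.46543103 -0.39916622  0.025     ]
tray [ 0.48225465 -0.29153825  0.025     ]
168 264 196 272
colander [0.5152096  0.30182993 0.085     ]
```

```bash
cat >> h.py <<'E'
def delta(x,y,z,yawdeg,show=1):
    s=observe();R=Ro.from_euler('xyz',s['tool_rot']).as_matrix()
    d=R.T@(np.array([x,y,z])-s['tool_pos']); yaw=np.arctan2(R[1,0],R[0,0])
    t=-(np.radians(yawdeg)-yaw); t=(t+np.pi)%(2*np.pi)-np.pi
    print('delta',d.round(4),'twist',round(t,4),'pos',s['tool_pos'].round(4),'rot',np.degrees(s['tool_rot']).round(2),'t',round(s['time'],2))
E
python3 - <<'E'
from h import *
delta(.513,.05,.24,85)
E
```

```text
delta [ 0.5091 -0.4443 -0.0132] twist -1.2297 pos [ 0.1318 -0.5078  0.2261] rot [-1.7992e+02 -1.0000e-02  1.4540e+01] t 0.1
```

step_arm:
  plan:
    - [1,0.042,-0.037,-0.001,-0.1]
    - [1,0.085,-0.074,-0.002,-0.2]
    - [1,0.127,-0.111,-0.004,-0.3]
    - [1,0.17,-0.148,-0.005,-0.4]
    - [1,0.212,-0.185,-0.006,-0.5]
    - [1,0.255,-0.222,-0.007,-0.6]
    - [1,0.297,-0.259,-0.008,-0.7]
    - [1,0.34,-0.296,-0.009,-0.8]
    - [1,0.382,-0.333,-0.01,-0.9]
    - [1,0.425,-0.37,-0.011,-1.0]
    - [1,0.467,-0.407,-0.012,-1.1]
    - [1,0.509,-0.444,-0.013,-1.23]
    - [1,0.509,-0.444,-0.013,-1.23]
    - [1,0.509,-0.444,-0.013,-1.23]
    - [1,0.509,-0.444,-0.013,-1.23]
  grip_force: 20

```text
time: 1.98
tool_pos: [0.5125, 0.0484, 0.2396]
tool_rot: [-3.141, 0.0, 1.482]
contact_force: [0.1, -0.1, -0.4]
opening: 0.0002
grip_force: 0.0
```

```bash
python3 - <<'E'
from h import *
c=snap('wrist','w1'); delta(.5135,.1008,.05,85); print(c['W'].round(3))
E
```

```text
delta [ 0.0524 -0.0037  0.1898] twist -0.0018 pos [0.5126 0.0483 0.2398] rot [-1.7999e+02  2.0000e-02  8.4900e+01] t 2.02
[[ 0.996 -0.085 -0.026  0.521]
 [-0.089 -0.952 -0.291  0.127]
 [-0.     0.293 -0.956  0.398]
 [ 0.     0.     0.     1.   ]]
```

View pics/w1.png

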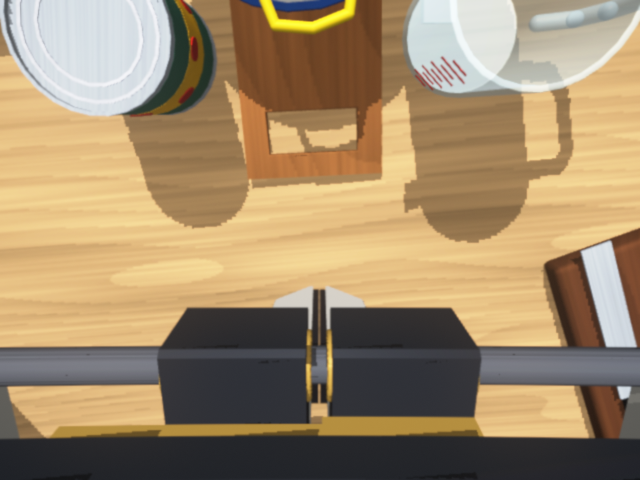

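```bash
python3 - <<'E'
from h import *
c=load('w1')
f=lambda u,v,z=.01: atz(c,u,v,z)[:2].round(4)
print('end',f(248,180),f(381,174)); print('edges',f(236,50),f(382,50))
print('slot',f(268,110),f(357,107),f(358,150),f(272,154)); print('handle tip',f(313,31,.095))
for a,b in [((248,180),(236,50)),((381,174),(382,50))]:
    d=f(*b)-f(*a); print(np.degrees(np.arctan2(d[1],d[0])))
d=f(381,174)-f(248,180); print('end',90+np.degrees(np.arctan2(d[1],d[0])),np.linalg.norm(d))
print('tinfront',f(90,115,.119),'jugfront',f(530,91,.15))
E
```

```text
end [0.4497 0.0723] [0.5737 0.0669]
edges [0.4552 0.1828] [0.579  0.1718]
slot [0.4761 0.1324] [0.5551 0.1279] [0.5537 0.0906] [0.4749 0.094 ]
handle tip [0.5216 0.1774]
87.15052543932276
87.10762978947415
end 87.5064367343724 0.12411752495115265
tinfront [0.3758 0.1372] jugfront [0.639  0.1269]
```

```bash
python3 - <<'E'
from h import *
delta(.5123,.1016,.095,87.2)
E
```

```text
delta [ 0.0531 -0.005   0.1448] twist -0.0402 pos [0.5126 0.0483 0.2398] rot [-1.7999e+02  2.0000e-02  8.4900e+01] t 2.02
```

step_arm:
  plan:
    - [1,0.018,-0.002,0.03,-0.04]
    - [1,0.036,-0.004,0.06,-0.04]
    - [1,0.053,-0.005,0.1,-0.04]
    - [1,0.053,-0.005,0.13,-0.04]
    - [1,0.053,-0.005,0.145,-0.04]
    - [1,0.053,-0.005,0.145,-0.04]
    - [1,0.053,-0.005,0.145,-0.04]

```text
time: 2.9
tool_pos: [0.5136, 0.1022, 0.0959]
tool_rot: [3.139, -0.0, 1.523]
contact_force: [0.9, 0.4, 0.9]
opening: 0.0005
grip_force: 0.0
```

```bash
python3 - <<'E'
from h import *
c=snap('wrist','w2'); delta(.5123,.1016,.003,87.2)
E
```

```text
delta [-0.0008 -0.0015  0.093 ] twist 0.0012 pos [0.5136 0.1023 0.096 ] rot [ 1.7985e+02 -1.0000e-02  8.7270e+01] t 2.95
```

View pics/w2.png

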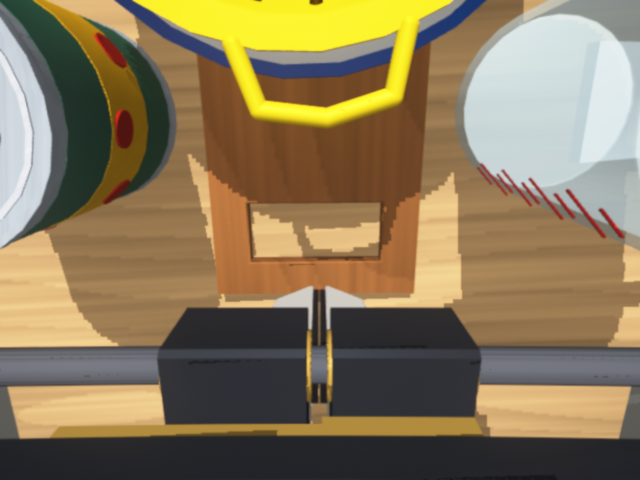

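```bash
python3 - <<'E'
from h import *
c=load('w2'); s=c['s'];R=Ro.from_euler('xyz',s['tool_rot']).as_matrix()
for n,u,v,z in [('slot',250,203,.01),('',382,203,.01),('',381,258,.01),('',251,260,.01),('end',218,294,.01),('',414,293,.01),('tinR',175,130,.06),('hand',328,124,.095)]:
    P=atz(c,u,v,z); print(n,P.round(4),'tool',(R.T@(P-s['tool_pos'])).round(4))
E
```

```text
slot [0.4754 0.131  0.01  ] tool [ 0.0269 -0.0397  0.0858]
 [0.5543 0.1272 0.01  ] tool [0.0269 0.0392 0.086 ]
 [0.5535 0.0923 0.01  ] tool [-0.008   0.0402  0.086 ]
 [0.4726 0.0949 0.01  ] tool [-0.0092 -0.0408  0.0858]
end [0.4494 0.073  0.01  ] tool [-0.0322 -0.0629  0.0858]
 [0.5744 0.0676 0.01  ] tool [-0.0317  0.0622  0.0861]
tinR [0.4539 0.1761 0.06  ] tool [ 0.0709 -0.0632  0.0358]
hand [0.5219 0.1765 0.095 ] tool [0.0746 0.0048 0.0009]
```

step_arm:
  plan:
    - [1,0.002,-0.0015,0.0,0]
    - [1,0.002,-0.0015,0.005,0]
    - [1,0.002,-0.0015,0.01,0]
    - [1,0.002,-0.0015,0.014,0]
    - [1,0.002,-0.0015,0.017,0]
    - [1,0.002,-0.0015,0.02,0]

```text
time: 3.7
tool_pos: [0.5113, 0.1047, 0.0744]
tool_rot: [-3.142, 0.0, 1.524]
contact_force: [0.2, 0.4, -0.1]
opening: 0.0004
grip_force: 0.0
```

step_arm:
  plan:
    - [1,0,0,0.006,0]
    - [1,0,0,0.012,0]
    - [1,0,0,0.018,0]
    - [1,0,0,0.024,0]
    - [1,0,0,0.028,0]
    - [1,0,0,0.032,0]

```text
time: 4.45
tool_pos: [0.5113, 0.1046, 0.0424]
tool_rot: [3.142, 0.0, 1.524]
contact_force: [-0.3, 0.2, -0.1]
opening: 0.0002
grip_force: 0.0
```

step_arm:
  plan:
    - [1,0,0,0.007,0]
    - [1,0,0,0.014,0]
    - [1,0,0,0.021,0]
    - [1,0,0,0.027,0]
    - [1,0,0,0.031,0]
    - [1,0,0,0.035,0]
    - [1,0,0,0.039,0]
    - [1,0,0,0.039,0]

```text
time: 5.45
tool_pos: [0.5111, 0.1046, 0.0034]
tool_rot: [-3.141, 0.0, 1.524]
contact_force: [0.9, -0.2, -0.4]
opening: 0.0005
grip_force: 0.0
```

step_arm:
  plan:
    - [1,-0.002,0,0,0]
    - [1,-0.005,0,0,0]
    - [1,-0.01,0,0,0]
    - [1,-0.015,0,0,0]
    - [1,-0.02,0,0,0]
    - [1,-0.025,0,0,0]
    - [1,-0.03,0,0,0]
    - [1,-0.035,0,0,0]
    - [1,-0.04,0,0,0]
    - [1,-0.045,0,0,0]
    - [1,-0.05,0,0,0]
    - [1,-0.055,0,0,0]
    - [1,-0.06,0,0,0]
    - [1,-0.065,0,0,0]
    - [1,-0.07,0,0,0]
    - [1,-0.075,0,0,0]
    - [1,-0.08,0,0,0]
    - [1,-0.085,0,0,0]
    - [1,-0.09,0,0,0]
    - [1,-0.09,0,0,0]

```text
time: 7.95
tool_pos: [0.507, 0.0141, 0.0037]
tool_rot: [-3.141, 0.001, 1.524]
contact_force: [1.1, 1.3, -0.8]
opening: 0.0008
grip_force: 0.6
```

```bash
python3 - <<'E'
from h import *
snap('top','top1'); crop('top1',150,130,400,310,3,'c3')
E
```

```text
(no output)
```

View pics/c3.png

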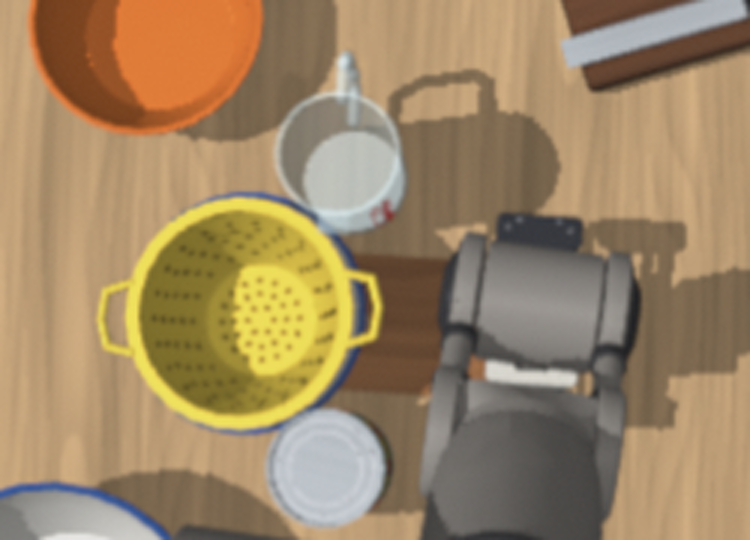

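step_arm:
  plan:
    - [1,-0.005,0,0,0]
    - [1,-0.012,0,0,0]
    - [1,-0.019,0,0,0]
    - [1,-0.026,0,0,0]
    - [1,-0.033,0,0,0]
    - [1,-0.04,0,0,0]
    - [1,-0.047,0,0,0]
    - [1,-0.054,0,0,0]
    - [1,-0.061,0,0,0]
    - [1,-0.068,0,0,0]
    - [1,-0.075,0,0,0]
    - [1,-0.082,0,0,0]
    - [1,-0.089,0,0,0]
    - [1,-0.096,0,0,0]
    - [1,-0.103,0,0,0]
    - [1,-0.11,0,0,0]
    - [1,-0.117,0,0,0]
    - [1,-0.124,0,0,0]
    - [1,-0.13,0,0,0]
    - [1,-0.13,0,0,0]

```text
time: 10.5
tool_pos: [0.501, -0.1158, 0.0037]
tool_rot: [3.141, 0.0, 1.523]
contact_force: [-0.4, 1.4, 0.9]
opening: 0.0005
grip_force: 0.0
```

```bash
python3 - <<'E'
from h import *
snap('top','top2'); crop('top2',150,130,400,310,3,'c4')
E
```

```text
(no output)
```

View pics/c4.png

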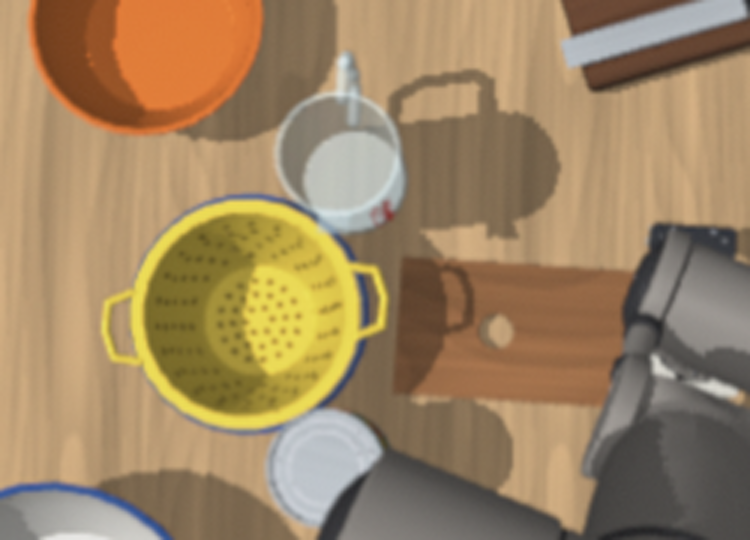

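```bash
python3 - <<'E'
from h import *
c=load('top2'); p=lambda x,y,z: atz(c,150+x/3-.33,130+y/3-.33,z)
print('hollow',p(497,331,.01),'end',p(402,257,.01),p(395,392,.01))
print('rim', p(250,194,.06),p(250,434,.06), p(370,315,.06)); print('colander',p(245,315,.09))
print('rangebowl', dep(c,150+260/3,130+325/3))
E
```

```text
hollow [0.50881863 0.04567791 0.01      ] end [0.57452886 0.13308292 0.01      ] [0.45199855 0.13676923 0.01      ]
rim [0.62258139 0.26486232 0.06      ] [0.4120413 0.2591044 0.06     ] [0.517786  0.1565901 0.06     ]
colander [0.5138228  0.26112528 0.09      ]
rangebowl [0.50975704 0.26028602 0.00663103]
```

step_arm:
  plan:
    - [1,0.003,0,0,0]
    - [1,0.003,0,-0.015,0]
    - [1,0.003,0,-0.05,0]
    - [1,0.003,0,-0.1,0]
    - [1,0.003,0,-0.15,0]
    - [1,0.003,0,-0.18,0]
    - [-1,0.003,0,-0.18,0]
    - [-1,0.003,0,-0.18,0]

```text
time: 11.55
tool_pos: [0.5006, -0.1118, 0.1835]
tool_rot: [-3.141, -0.0, 1.524]
contact_force: [0.8, -0.5, -0.3]
opening: 0.0156
grip_force: 0.0
```

```bash
python3 - <<'E'
from h import *
c=snap('wrist','w3'); snap('top','top3'); crop('top3',300,190,400,270,5,'c5'); delta(.590,-.40,.17,87.2)
E
```

```text
delta [-0.2837  0.1031  0.0122] twist 0.0019 pos [ 0.5003 -0.1117  0.1826] rot [-1.7987e+02 -4.0000e-02  8.7310e+01] t 11.65
```

View pics/w3.png

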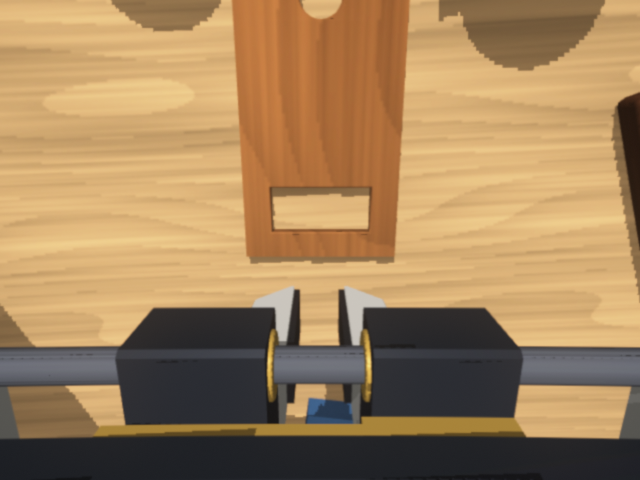

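step_arm:
  plan:
    - [-1,-0.05,0.018,0,0]
    - [-1,-0.1,0.036,0,0]
    - [-1,-0.15,0.053,0,0]
    - [-1,-0.2,0.07,0,0]
    - [-1,-0.25,0.088,0,0]
    - [-1,-0.304,0.102,0.012,0]
    - [-1,-0.304,0.102,0.012,0]
    - [-1,-0.304,0.102,0.012,0]
    - [-1,-0.304,0.102,0.012,0]

```text
time: 12.78
tool_pos: [0.589, -0.4192, 0.1723]
tool_rot: [3.141, -0.0, 1.525]
contact_force: [-0.2, 0.4, 0.2]
opening: 0.0918
grip_force: 0.0
```

```bash
python3 - <<'E'
from h import *
c=snap('wrist','w4'); delta(.590,-.39,.17,87.2)
E
```

```text
delta [ 0.0292 -0.0004  0.0026] twist 0.0034 pos [ 0.5891 -0.4192  0.1726] rot [1.7996e+02 2.0000e-02 8.7390e+01] t 12.82
```

View pics/w4.png

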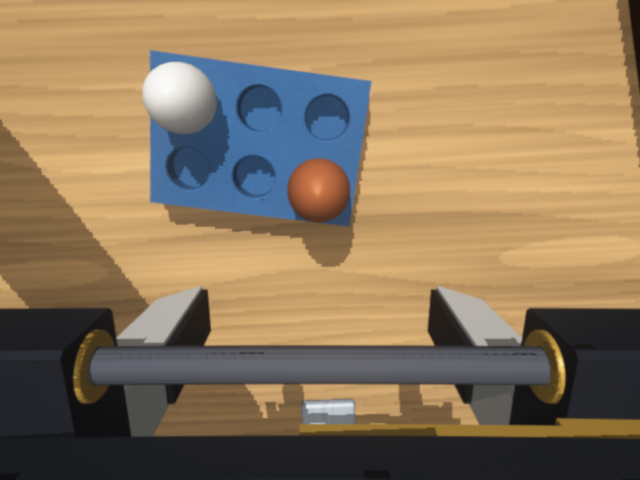

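```bash
python3 - <<'E'
from h import *
c=load('w4')
E=atz(c,319,190,.046);Wt=atz(c,179,97,.046);print('egg',E,'white',Wt)
a,b,d,e=[atz(c,u,v,.025) for u,v in [(189,167),(254,176),(260,108),(327,117)]]
print('dimple pred',2*b-a, b+e-d, 'spacing',np.linalg.norm(b-a),np.linalg.norm(d-b))
# hollow from w3
c3=load('w3'); f=lambda u,v:atz(c3,u,v,.01)[:2].round(4)
P=f(247,256),f(395,257); print('end',P)
L=f(234,0)-P[0],f(409,0)-P[1]; print([np.degrees(np.arctan2(l[1],l[0])) for l in L])
print('slot',f(272,186),f(371,186),f(370,230),f(273,230)); print('hollow bottom',f(321,19))
delta(E[0],E[1],.1,87.2)
E
```

```text
egg [ 0.59189516 -0.39180098  0.046     ] white [ 0.50457219 -0.32751489  0.046     ]
dimple pred [ 0.59109083 -0.39164461  0.025     ] [ 0.59111958 -0.39116813  0.025     ] spacing 0.047296376258805485 0.047817244734358694
end (array([ 0.4396, -0.1462]), array([ 0.5645, -0.1529]))
[np.float64(86.99353025734284), np.float64(87.63523463951098)]
slot [ 0.4654 -0.0879] [ 0.5448 -0.0916] [ 0.5436 -0.1283] [ 0.4633 -0.1245]
hollow bottom [0.5101 0.0297]
delta [0.0276 0.0015 0.0726] twist 0.0034 pos [ 0.5891 -0.4192  0.1726] rot [1.7996e+02 2.0000e-02 8.7390e+01] t 12.82
```

step_arm:
  plan:
    - [-1,0.0276,0.001,0.01,0]
    - [-1,0.0276,0.001,0.05,0]
    - [-1,0.0276,0.001,0.09,0]
    - [-1,0.0276,0.001,0.12,0]
    - [-1,0.0276,0.001,0.135,0]
    - [-1,0.0276,0.001,0.145,0]
    - [-1,0.0276,0.001,0.145,0]
    - [-1,0.0276,0.001,0.145,0]
  grip_force: 10

```text
time: 13.82
tool_pos: [0.5916, -0.3935, 0.0281]
tool_rot: [3.14, 0.001, 1.524]
contact_force: [0.1, 0.1, -0.6]
opening: 0.0919
grip_force: 0.0
```

step_arm:
  plan:
    - [-0.5,0,0,0,0]
    - [0.0,0,0,0,0]
    - [0.1,0,0,0,0]
    - [0.2,0,0,0,0]
    - [0.3,0,0,0,0]
    - [0.4,0,0,0,0]
    - [0.4,0,0,0,0]
    - [0.4,0,0,0,0]
    - [0.4,0,0,0,0]
  grip_force: 10

```text
time: 14.95
tool_pos: [0.5906, -0.393, 0.0267]
tool_rot: [-3.141, -0.0, 1.524]
contact_force: [-5.0, -0.5, 2.6]
opening: 0.0426
grip_force: 10.0
```

step_arm:
  plan:
    - [0.4,0,0,-0.005,0]
    - [0.4,0,0,-0.02,0]
    - [0.4,0,0,-0.05,0]
    - [0.4,0,0,-0.09,0]
    - [0.4,0,0,-0.12,0]
    - [0.4,0,0,-0.12,0]
    - [0.4,0,0,-0.12,0]

```text
time: 15.82
tool_pos: [0.5908, -0.3926, 0.1461]
tool_rot: [-3.141, -0.001, 1.524]
contact_force: [0.0, -0.0, -0.9]
opening: 0.0432
grip_force: 10.0
```

```bash
python3 - <<'E'
from h import *
print(observe()['opening'],observe()['grip_force'],observe()['contact_force']); delta(.5108,-.02,.14,87.2)
E
```

```text
0.04317631961763242 9.999993948731571 [ 0.02574452 -0.00103487 -0.8974006 ]
delta [ 0.3685 -0.0973  0.0063] twist 0.002 pos [ 0.5908 -0.3926  0.1461] rot [-1.7997e+02 -3.0000e-02  8.7320e+01] t 15.82
```

Egg is held. Moving over the board.

step_arm:
  plan:
    - [0.4,0.02,-0.005,0,0]
    - [0.4,0.06,-0.016,0,0]
    - [0.4,0.1,-0.026,0,0]
    - [0.4,0.14,-0.037,0,0]
    - [0.4,0.18,-0.048,0,0]
    - [0.4,0.22,-0.058,0,0]
    - [0.4,0.26,-0.069,0,0]
    - [0.4,0.3,-0.079,0,0]
    - [0.4,0.33,-0.087,0,0]
    - [0.4,0.355,-0.094,0,0]
    - [0.4,0.368,-0.097,0,0]
    - [0.4,0.368,-0.097,0,0]
    - [0.4,0.368,-0.097,0,0]

```text
time: 17.45
tool_pos: [0.5116, -0.0216, 0.1464]
tool_rot: [-3.141, 0.0, 1.523]
contact_force: [-0.1, 0.2, -1.4]
opening: 0.0425
grip_force: 10.0
```

```bash
python3 - <<'E'
from h import *
c=snap('wrist','w5'); delta(.5108,.0456,.05,87.2)
E
```

```text
delta [ 0.0673 -0.004   0.0965] twist 0.001 pos [ 0.5116 -0.0217  0.1465] rot [-1.7999e+02  2.0000e-02  8.7260e+01] t 17.5
```

View pics/w5.png

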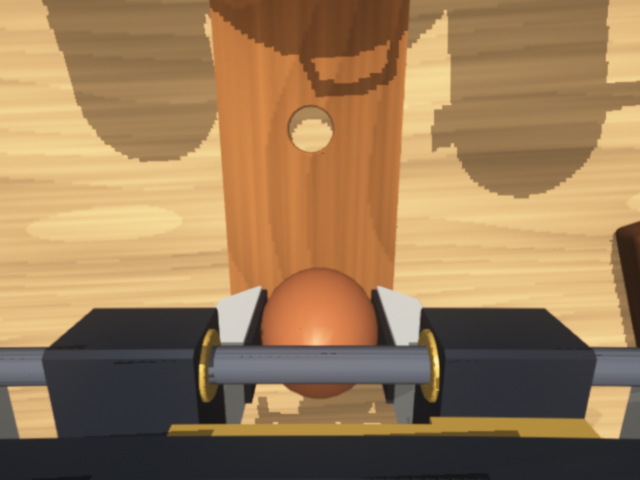

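```bash
python3 - <<'E'
from h import *
c=load('w5'); s=c['s'];R=Ro.from_euler('xyz',s['tool_rot']).as_matrix()
H=atz(c,311,129.5,.01);E=atz(c,320,332,.1465+.0193)
T=lambda P:(R.T@(P-s['tool_pos'])).round(4)
print(H,T(H),E,T(E))
E
```

```text
[0.51088758 0.04587877 0.01      ] [ 0.0674 -0.0039  0.1364] [ 0.51343492 -0.02163589  0.1658    ] [ 0.0001  0.0018 -0.0194]
```

step_arm:
  plan:
    - [0.4,0.02,-0.002,0,0]
    - [0.4,0.045,-0.004,0,0]
    - [0.4,0.062,-0.005,0.01,0]
    - [0.4,0.0667,-0.005,0.03,0]
    - [0.4,0.0667,-0.005,0.06,0]
    - [0.4,0.0667,-0.005,0.09,0]
    - [0.4,0.0667,-0.005,0.11,0]
    - [0.4,0.0667,-0.005,0.12,0]
    - [0.4,0.0667,-0.005,0.124,0]
    - [0.4,0.0667,-0.005,0.127,0]
    - [0.4,0.0667,-0.005,0.127,0]
    - [0.4,0.0667,-0.005,0.127,0]

```text
time: 19.0
tool_pos: [0.5099, 0.046, 0.0202]
tool_rot: [3.141, 0.0, 1.524]
contact_force: [1.1, 0.1, -0.3]
opening: 0.0429
grip_force: 10.0
```

```bash
python3 - <<'E'
from h import *
delta(.5093,.0450,.0117,87.2); print(observe()['contact_force'])
c=snap('wrist','w6'); 
m=cv2.inRange(cv2.cvtColor(c['img'],cv2.COLOR_RGB2HSV),(0,0,0),(180,255,255))
E
```

```text
delta [-0.001  -0.0005  0.0085] twist 0.0019 pos [0.5099 0.046  0.0202] rot [1.7994e+02 1.0000e-02 8.7310e+01] t 19.0
[ 1.10906042  0.10590887 -0.27791531]
```

Now lower slowly, with the force read between calls.

step_arm:
  plan:
    - [0.4,0,0,0.001,0]
    - [0.4,0,0,0.002,0]
    - [0.4,0,0,0.003,0]
    - [0.4,0,0,0.004,0]
    - [0.4,0,0,0.005,0]
    - [0.4,0,0,0.005,0]

```text
time: 19.8
tool_pos: [0.5095, 0.046, 0.0146]
tool_rot: [-3.141, 0.0, 1.524]
contact_force: [-0.0, 0.6, -1.2]
opening: 0.043
grip_force: 10.0
```

step_arm:
  plan:
    - [0.4,0,0,0.001,0]
    - [0.4,0,0,0.002,0]
    - [0.4,0,0,0.0025,0]
    - [0.4,0,0,0.0025,0]
    - [0.4,0,0,0.0025,0]

```text
time: 20.42
tool_pos: [0.5097, 0.0457, 0.0126]
tool_rot: [3.141, 0.0, 1.524]
contact_force: [-0.8, -1.7, 5.7]
opening: 0.0429
grip_force: 10.0
```

step_arm:
  plan:
    - [0.4,0,0,0,0]
    - [0.4,0,0,0,0]
    - [0.4,0,0,0,0]
  grip_force: 3

```text
time: 20.8
tool_pos: [0.5094, 0.0459, 0.0122]
tool_rot: [-3.141, 0.0, 1.524]
contact_force: [-2.6, -2.5, 4.4]
opening: 0.0436
grip_force: 3.0
```

step_arm:
  plan:
    - [0.0,0,0,0,0]
    - [-0.1,0,0,0,0]
    - [-0.2,0,0,0,0]
    - [-0.4,0,0,0,0]
    - [-0.6,0,0,0,0]
    - [-0.8,0,0,0,0]
    - [-0.8,0,0,0,0]
    - [-0.8,0,0,0,0]

```text
time: 21.8
tool_pos: [0.5095, 0.046, 0.0122]
tool_rot: [3.142, 0.0, 1.524]
contact_force: [0.1, 0.5, -0.0]
opening: 0.0823
grip_force: 0.0
```

step_arm:
  plan:
    - [-0.8,0,0,-0.01,0]
    - [-0.8,0,0,-0.03,0]
    - [-0.8,0,0,-0.07,0]
    - [-0.8,0,0,-0.12,0]
    - [-0.8,-0.03,0,-0.14,0]
    - [-0.8,-0.08,0,-0.14,0]
    - [-0.8,-0.08,0,-0.14,0]
    - [-0.8,-0.08,0,-0.14,0]

```text
time: 22.8
tool_pos: [0.5056, -0.0336, 0.1525]
tool_rot: [3.142, -0.0, 1.523]
contact_force: [-0.1, 0.5, -0.2]
opening: 0.0826
grip_force: 0.0
```

```bash
python3 - <<'E'
from h import *
c=snap('wrist','w7'); t=snap('top','top4')
# brown egg vs board: depth-based points above board near hollow
ys,xs=np.mgrid[0:300:2,150:500:2]
P=np.array([dep(c,u,v) for u,v in zip(xs.ravel(),ys.ravel()) if c['range_z'][v,u]>0])
k=(np.abs(P[:,0]-.51)<.05)&(np.abs(P[:,1]-.045)<.05)
Q=P[k]; e=Q[Q[:,2]>.025]; print('egg n',len(e),e.min(0),e.max(0),'top pt',e[e[:,2].argmax()])
b=Q[Q[:,2]<.02]; print('board z',np.median(b[:,2]))
# bowl floor/colander rim depth and tin/jug from the top
print('colander',dep(t,150+260/3,130+325/3),'tin',dep(t,259,286))
hsv=cv2.cvtColor(c['img'],cv2.COLOR_RGB2HSV)
crop('w7',180,0,460,280,2,'c7')
E
```

```text
egg n 965 [0.4884995  0.02404706 0.02974593] [0.53104738 0.06669483 0.06087955] top pt [0.51266463 0.04495607 0.06087955]
board z 0.010393059290495166
colander [0.50959041 0.25985658 0.00935109] tin [0.38474703 0.18393063 0.11651363]
```

View pics/c7.png

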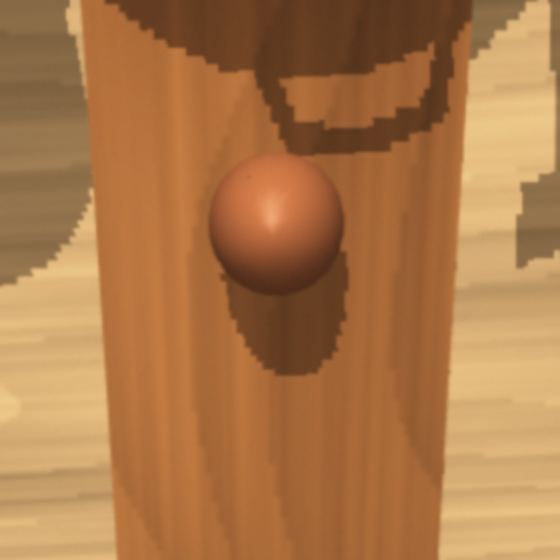

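The egg stands upright in the hollow: its top is at about z 0.06, it is centred over the hole, and the board is flat.

```bash
python3 -c "
from cell import *
print(hand_in())"
```

```text
the job is handed in; nothing more can be done
None
```

The job is handed in (no verdict came back): the board is drawn clear with its centre about 268 mm from the bowl's, the bowl and colander stand behind the unmoved tin and jug, and the brown egg is upright in the hollow, set down with about 6 N.

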